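# Count to the third gap of the jar rack and push the jar home

## Task

Run a closed fingertip along the round rail on top of the jar rack's back, starting at the gap nearest the blender and touching the rail over each gap as you count, and stop at the third gap. Then push the jar that stands on the counter in front of the rack into that third gap, all the way to the back, sliding it over the counter with the fingers without lifting or tipping it. Leave the jars already in the rack, the cup, the bowl and the spoon where they are.

Things in the scene. Friction and masses are not known exactly. Their poses are not given: they have to be found in the camera images.
- rack: Fixed steel jar rack, 417 mm wide (y), 83 deep (x). Back panel and seven upright 3 mm dividers (outermost = ends) form six gaps in a row, open to front, top and underfoot: jars slide in on the counter. Origin: middle of underside; x from open front to back, y along the row, z up. Back panel's front face at x = +39.5 mm. The blender is beyond its +y or its -y end: count from that end
- rack_front (a point): Middle of the rack's front at counter height, on the front edges of its dividers (41 mm before the rack's origin); axes as the rack's. Gap centres lie at y = +-172.5 (end gaps), +-103.5, +-34.5 mm; each gap is 66 mm wide. Dividers are 42 mm high at the front, rising to 66 mm at the back
- rail: Straight round steel bar, 12 mm thick, 417 mm long along the rack's y, fixed along the top of the rack's back panel, flush with the tops of the dividers; same directions as the rack. Origin: its middle, 69 mm above the counter and 41 mm behind the rack's origin in x. Its top is 75 mm above the counter. Rigid
- jar_mid (a point): The jar to be pushed: squat amber glass jar with flat metal lid, 54 mm across, 60 mm high, about 0.2 kg, standing upright and loose on the counter in front of the rack. The point is its centre, 30 mm above the counter. Pushed right home, its centre lies 12.5 mm behind the rack's origin (rack x = +12.5 mm)
- blender: White blender with square clear jug, 350 mm high, base 184 mm across, fixed on the counter at one side, left or right of the rack. Origin: middle of its underside
- burner: Gas burner 300 x 270 mm with grate and saucepan, 195 mm high (its handle 203 mm), fixed on the counter at the other side. Origin: middle of its underside
- stored_a_mid (a point): squat glass jar with a flat metal lid, exactly like the loose one (54 mm across, 60 mm high), standing at the back of a gap of the rack. The point is its centre, 30 mm above the counter. Leave it
- stored_b_mid (a point): squat glass jar with a flat metal lid, exactly like the loose one, standing at the back of another gap. The point is its centre. Leave it
- stored_c_mid (a point): squat glass jar with a flat metal lid, exactly like the loose one, standing at the back of another gap. The point is its centre. Leave it
- cup: White plastic cup, 74 mm across, 85 mm high, loose, on the counter well to one side of the jar. Origin: middle of its underside. Leave it
- ramekin: Small white bowl, 72 mm across, 40 mm high, loose, on the counter well to the other side of the jar. Origin: middle of its underside. Leave it
- spoon: Spoon with steel bowl and wooden handle, 150 mm long, lying loose on the counter behind the rack. Leave it

How it is judged:
By the outcome, as a careful person would: the job done as asked, in the order asked, and still so for the second after the job is handed in, with the robot touching nothing.
It also fails if it takes over 64 s, if anything falls off the work surface, if the arm or the gripper's body presses on something with over 40 N, if the wrist force passes 120 N, or if a joint passes its speed limit or range.

## Robot

A 6-joint arm with a two-finger parallel gripper is mounted at the origin on the work surface. World frame = base frame: x ahead of the robot, y to its left, z up, the work surface at z = 0. Lengths are in m, angles in rad, forces in N, time in s.
With the tool pointing down it reaches from about 0.225 to 0.875 m from the base axis. Payload 3.4 kg.
Tool frame: the origin (TCP) lies on the centre line of the jaws, within the pads' length; the fingertips stand 17 mm ahead of it and the grasp point (between the pads) lies 2 mm behind it (manip.finger_overhang is the distance from the TCP to the fingertips, in m); y points along the fingers, x is the direction in which the jaws open and shut, and the axes are right-handed (so a half turn about y gives the same grasp; the last joint's range is limited). The gripper opens to 85 mm and grips with 20 to 120 N. Pads are 22 mm wide; open, the fingers measure 114 mm over their backs; the gripper's body (76 mm by 85 mm) begins 54 mm behind the grasp point. The pads swing forward as they close: fully open they stand 13 mm farther back than shut.
Start: joints at [0.979, 0.276, 1.505, -0, 1.361, -0.121], TCP at [0.261, 0.512, 0.248] pointing down, gripper open.
Joint ranges: [-2.89, 2.89], [-0.75, 2.08], [0.22, 2.7], [-1.18, 4.32], [0.11, 2.71], [-2.7, 2.7]. Speed limits (rad/s): [2.57, 2.57, 3.14, 3.14, 3.14, 3.14].

## Interface

Orientations are given as a unit quaternion [w, x, y, z].
In Python, from rig import manip gives the robot as it stands.
- The arm moves only by the tool arm_command, never from a script. Its argument "commands" is a list of rows, each a list of 3 entries, a list of its own where there are three numbers: the finger opening in cm, from 0 to 8.54, then the shift along the world's x, y, z in cm, then the turn about the world's z in rad. A call has 1 to 12 rows; each row shifts and turns the commanded pose from where the row before left it; what a row does not reach is not made up. A row lasts 1/10 s, in which the tool goes at most 50 mm and 8.59 degrees, less where a joint would pass 70% of its speed; a pose out of reach is approached as far as the arm can. A call with a gripper value outside its range is refused whole. The fingers move at their own pace and stop on an object; "grip_force" is the grip in N (left out, the last holds). Time passes only in rows, so rows that do not move let the fingers close. It gives the time, the measured TCP pose, the force and the opening at its end, in the units of the state.
- manip.get_state(): the state, without advancing time (a new reading comes with each control period).
- manip.get_image(name): name is "side" or "top" or "wrist"; returns a dict with "pixels" (400x640x3 uint8, red, green, blue), "range_z" (400x640 float32, m along the optical axis (not along the pixel's ray), 0 where there is no reading), "intrinsics" (3x3 intrinsics, pixels), "R" (3x3) and "t" (3): a world point X has camera coordinates R X + t. Camera axes: x right, y down, z forward; pixel columns grow to the right and rows downward; lengths in m; the calibration is good to about 2 mm. The wrist camera is an equidistant fisheye: a pixel r from the principal point sees the ray r / f radians off the axis. A picture is of the moment at which its call begins.
- manip.sign_off(): hands the job in, once; it reports no verdict.
The state is a dict: "clock": time; "qpos": joint angles; "qd": joint speeds; "effort": joint torques, N m; "position": TCP position; "ee_rot": TCP orientation; "contact_force": force on the tool from outside, world axes, zero at the start; "moment": the same for the moment, N m; "width": finger opening in m.
Only numpy, scipy, OpenCV 4.12 (cv2) and the standard library are available. Lean on these libraries where they do the work, as an engineer would, in place of code of your own. Each camera call takes 0.05 s, during which the arm holds its last target.

## Working session

There is one attempt and no reset: what is moved stays moved. The work goes in short steps, Python scripts to look and compute and a tool call to move; the robot and the scene stay as the last step left them, time stands still between calls to the robot, and variables do not carry over. Pictures are saved under pics/ and viewed, and the job is handed in when it is done.

Besides the shell and the picture viewer there is one more tool, called as a command line: name --argument value ..., lists and objects as JSON in quotes. arm_command: Moves the arm, as the interface text tells. Its arguments: {"type":"object","properties":{"commands":{"type":"array"},"grip_force":{"type":"number"}},"required":["commands"]}

```bash
ls; mkdir -p pics; python3 - <<'E'
from rig import manip
import cv2,numpy as np
print(manip.get_state())
for n in("top","side"):
    d=manip.get_image(n); cv2.imwrite(f"pics/{n}0.png",d["pixels"][:,:,::-1]); np.savez(f"{n}0.npz",**d)
    print(n,d["intrinsics"],d["R"],d["t"])
E
```

```text
pics
{'clock': 0.0, 'qpos': array([ 9.78985154e-01,  2.76554523e-01,  1.50612708e+00, -1.01318451e-05,
        1.36067039e+00, -1.21011291e-01]), 'qd': array([-0.00202397,  0.00062143,  0.00182101,  0.00098257,  0.00029466,
       -0.00015884]), 'effort': array([-1.23940867e-03, -4.16762531e+01, -2.45797652e+01, -5.43784372e-04,
        1.12820949e-02,  2.31171455e-06]), 'position': array([0.26055824, 0.51202717, 0.24746516]), 'ee_rot': array([-0.60256399,  0.60308782,  0.36903091, -0.37015931]), 'contact_force': array([-0.66025096,  0.24840996, -0.90810353]), 'moment': array([ 0.02259617, -0.06132249, -0.08242575]), 'width': 0.08501593607801403}
top [[404.94047515   0.         321.05102456]
 [  0.         404.94047515 198.06170005]
 [  0.           0.           1.        ]] [[ 0.02881748 -0.99934721  0.02178755]
 [-0.9869812  -0.03189774 -0.1576409 ]
 [ 0.15823297 -0.01696109 -0.98725612]] [-0.01713995  0.54335348  1.18912938]
side [[473.26159021   0.         317.13420413]
 [  0.         473.26159021 195.36235799]
 [  0.           0.           1.        ]] [[ 0.93360588 -0.35741487 -0.02519255]
 [-0.19598025 -0.45052961 -0.87098496]
 [ 0.29995299  0.81809393 -0.49066335]] [-0.50559815  0.17786651  1.22791729]
```

View pics/top0.png

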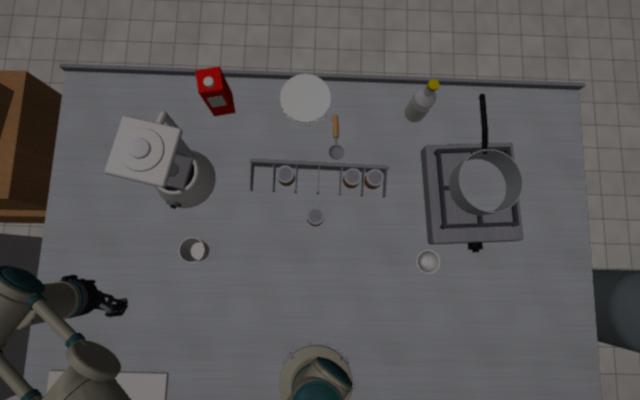

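View pics/side0.png

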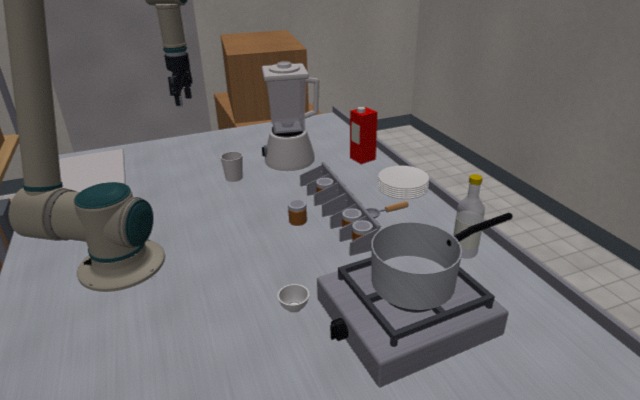

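The top view shows the blender at left (+y), around (160,160). The rack spans about (250,165) to (388,167), with stored jars at (286,175), (352,178) and (374,178). The loose jar is at (316,216), the cup at (194,250) and the bowl at (428,261). I'll zoom in and measure.

```bash
cat > h.py <<'E'
import numpy as np,cv2
def ray(d,u,v,z):
    K=d["intrinsics"];R=d["R"];t=d["t"]
    r=R.T@np.linalg.solve(K,[u,v,1.]); c=-R.T@t
    return c+r*(z-c[2])/r[2]
def cloud(d):
    K=d["intrinsics"];Z=d["range_z"];v,u=np.mgrid[:400,:640]
    P=np.stack([(u-K[0,2])/K[0,0]*Z,(v-K[1,2])/K[1,1]*Z,Z],-1)
    return (P-d["t"])@d["R"]
def proj(d,X):
    c=d["R"]@np.asarray(X)+d["t"]; p=d["intrinsics"]@c; return p[:2]/p[2]
E
python3 - <<'E'
from h import *
d=dict(np.load("top0.npz")); C=cloud(d)
c=d["pixels"][145:235,240:400,::-1]
cv2.imwrite("pics/z0.png",cv2.resize(c,None,fx=5,fy=5,interpolation=cv2.INTER_CUBIC))
# rail points: height 69..78mm
m=(C[...,2]>.064)&(C[...,2]<.082); m[:150]=0;m[200:]=0;m[:,:240]=0;m[:,400:]=0
v,u=np.nonzero(m); P=C[m]; print(len(P),P.min(0),P.max(0))
for uu in range(245,395,12):
    k=(u==uu); print(uu,v[k],P[k].round(3).tolist()[:6])
s=dict(np.load("side0.npz"))
c=s["pixels"][150:260,260:400,::-1]
cv2.imwrite("pics/z1.png",cv2.resize(c,None,fx=5,fy=5,interpolation=cv2.INTER_CUBIC))
E
```

```text
648 [ 0.5913995  -0.19955245  0.06403142] [0.65168715 0.21668675 0.08160957]
245 [] []
257 [159 160 161 162] [[0.651, 0.196, 0.074], [0.647, 0.195, 0.076], [0.645, 0.195, 0.076], [0.643, 0.196, 0.068]]
269 [160 161 162 163] [[0.648, 0.159, 0.08], [0.645, 0.159, 0.077], [0.643, 0.159, 0.075], [0.639, 0.158, 0.08]]
281 [161 162 163 164 179] [[0.648, 0.124, 0.074], [0.643, 0.123, 0.078], [0.641, 0.123, 0.076], [0.638, 0.123, 0.073], [0.594, 0.122, 0.064]]
293 [161 162 163 164] [[0.649, 0.088, 0.073], [0.645, 0.087, 0.077], [0.643, 0.087, 0.074], [0.639, 0.087, 0.074]]
305 [162 163 164 165] [[0.647, 0.051, 0.075], [0.643, 0.051, 0.079], [0.64, 0.051, 0.075], [0.638, 0.051, 0.074]]
317 [162 163 164 165] [[0.648, 0.015, 0.073], [0.644, 0.015, 0.079], [0.641, 0.015, 0.079], [0.638, 0.015, 0.077]]
329 [163 164 165 166] [[0.645, -0.021, 0.077], [0.642, -0.021, 0.077], [0.64, -0.021, 0.076], [0.637, -0.021, 0.075]]
341 [164 165 166 167] [[0.644, -0.057, 0.077], [0.641, -0.057, 0.077], [0.637, -0.057, 0.078], [0.635, -0.057, 0.073]]
353 [164 165 166 167 176] [[0.646, -0.093, 0.071], [0.641, -0.093, 0.079], [0.639, -0.093, 0.077], [0.636, -0.093, 0.075], [0.611, -0.095, 0.065]]
365 [165 166 167 168] [[0.642, -0.129, 0.082], [0.641, -0.13, 0.071], [0.638, -0.13, 0.073], [0.635, -0.13, 0.073]]
377 [166 167 168 179 181] [[0.64, -0.165, 0.08], [0.64, -0.166, 0.071], [0.636, -0.166, 0.074], [0.604, -0.167, 0.066], [0.598, -0.168, 0.065]]
389 [] []
```

View pics/z0.png

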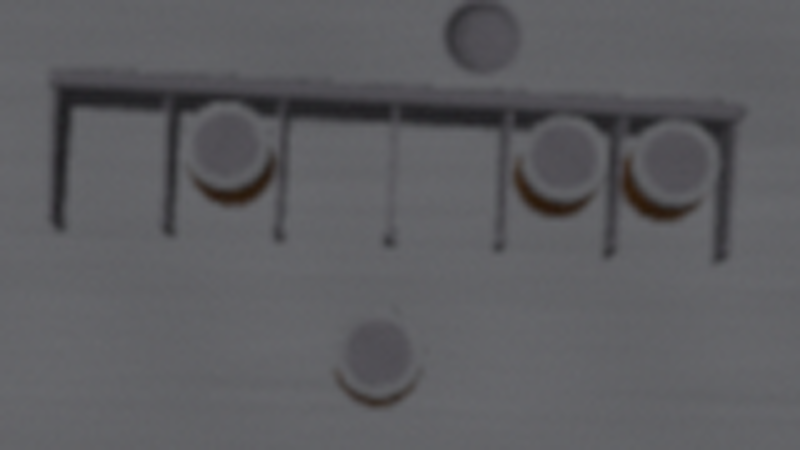

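View pics/z1.png

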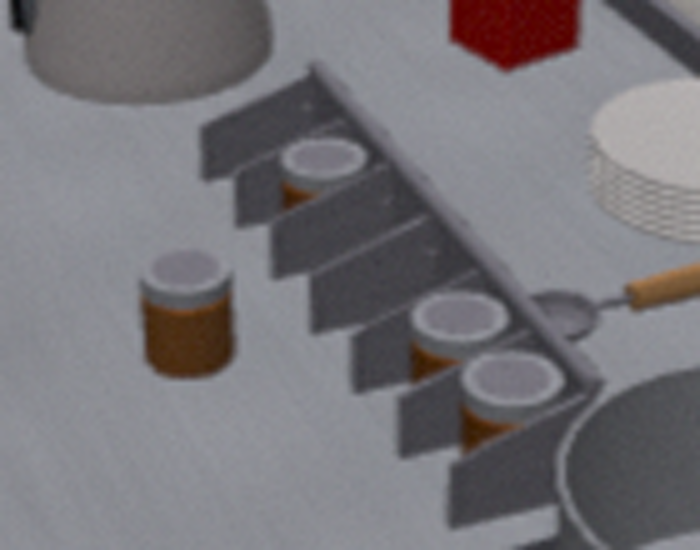

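Zoomed in, gap 3 counted from the blender (z0 x≈280–390) is empty, and gap 2 holds a jar. The loose jar's lid is at about (377,352) in the zoom. Next I'll fit the rack pose and the jar centre.

```bash
python3 - <<'E'
from h import *
d=dict(np.load("top0.npz")); C=cloud(d); s=dict(np.load("side0.npz"));S=cloud(s)
m=(C[...,2]>.066)&(C[...,2]<.084)&(C[...,0]>.625); m[:150]=0;m[172:]=0;m[:,:240]=0;m[:,400:]=0
P=C[m]
vx,vy,x0,y0=cv2.fitLine(P[:,:2].astype(np.float32),cv2.DIST_HUBER,0,.01,.01).ravel()
if vy<0: vx,vy=-vx,-vy
th=np.arctan2(-vx,vy); t=P[:,:2]@[vx,vy]; print("yaw deg",np.degrees(th),"ends",t.min(),t.max(),t.max()-t.min(),"zmed",np.median(P[:,2]))
X=np.array([np.cos(th),np.sin(th)]);Y=np.array([-np.sin(th),np.cos(th)])
ex=np.median(P[:,:2]@X); ey=(t.min()+t.max())/2
rail=ex*X+ey*Y; print("rail (cloud)",rail)
# rays of rail ends in zoom: left (50,80) right(745,112) at z=.069
for (u,v) in [(50,80),(745,112)]: 
    print("end ray",ray(d,240+(u-2)/5,145+(v-2)/5,.069))
# divider fronts at z=0.042 top-front
for (u,v) in [(58,230),(169,233),(280,240),(389,244),(498,249),(609,256),(720,262)]:
    p=ray(d,240+(u-2)/5,145+(v-2)/5,.0); q=p[:2]-rail; print("front",p.round(4),"rack rel rail",q@X,q@Y)
# side ends of rail: (315,68),(597,383)
for (u,v) in [(315,68),(597,383)]:
    print("side end",ray(s,260+(u-2)/5,150+(v-2)/5,.071))
    # front foot
print("jar top",ray(d,240+375/5,145+350/5,.06),"side",ray(s,260+184/5,150+268/5,.06))
for n,A in(("top",C),("side",S)):
    m=(A[...,2]>.054)&(A[...,2]<.068)&(A[...,0]>.45)&(A[...,0]<.56)&(abs(A[...,1])<.1)
    Q=A[m];print(n,len(Q),(Q.max(0)+Q.min(0))/2,np.ptp(Q,axis=0))
for p in [(228,142),(564,156),(675,159)]:
    w=ray(d,240+(p[0]-2)/5,145+(p[1]-2)/5,.06);q=w[:2]-rail; print("stored",w,q@X,q@Y)
E
```

```text
yaw deg -1.0684644 ends -0.18757067380023534 0.22872861915386394 0.4162992929540993 zmed 0.07468423722083158
rail (cloud) [0.64159471 0.00861656]
end ray [0.64676281 0.2183481  0.069     ]
end ray [ 0.64129694 -0.20178365  0.069     ]
front [0.5672 0.2193 0.    ] rack rel rail -0.07827089421854794 0.20927220618446324
front [0.5676 0.1495 0.    ] rack rel rail -0.07660671832630124 0.13949381280329579
front [0.5654 0.0795 0.    ] rack rel rail -0.07749673131434288 0.06943254897903603
front [0.5651 0.0107 0.    ] rack rel rail -0.07653358824903822 0.0006337826660918962
front [ 0.5641 -0.0583  0.    ] rack rel rail -0.07620913623629104 -0.06831124235860443
front [ 0.5619 -0.1286  0.    ] rack rel rail -0.07710096185727928 -0.1386729713855981
front [ 0.5604 -0.199   0.    ] rack rel rail -0.0773528845756838 -0.2091128482751272
side end [0.6441886  0.21266975 0.071     ]
side end [ 0.63917079 -0.19742852  0.071     ]
jar top [0.48925503 0.01631375 0.06      ] side [0.4864123  0.01480265 0.06      ]
top 255 [0.48786582 0.0148068  0.06110171] [0.05106623 0.0509446  0.01359253]
side 170 [0.48576076 0.01374943 0.05930797] [0.0531508  0.0557877  0.01035562]
stored [0.61419715 0.1104116  0.06      ] -0.029290976080203236 0.1012664484986971
stored [ 0.61237506 -0.09334272  0.06      ] -0.02731331953355609 -0.10248642174802704
stored [ 0.61277916 -0.16087815  0.06      ] -0.025649945032746133 -0.17000257053515344
```

```bash
python3 - <<'E'
from h import *
from rig import manip
from scipy.spatial.transform import Rotation as Ro
q=manip.get_state()["ee_rot"]; R=Ro.from_quat(np.r_[q[1:],q[0]]).as_matrix(); print(R.round(3),manip.finger_overhang)
d=dict(np.load("top0.npz"));C=cloud(d)
m=(C[...,2]>.1)&(C[...,0]>.4)&(C[...,1]>.2)&(C[...,1]<.6)&(C[...,2]<.5)
m[:, :100]=0; m[:110]=0;m[215:]=0
print("blender",C[m].min(0),C[m].max(0))
m=(C[...,2]>.075)&(C[...,2]<.1);m[:230]=0;m[270:]=0;m[:,:170]=0;m[:,220:]=0
print("cup",C[m].min(0),C[m].max(0))
a=np.degrees(np.arctan2(R[1,0],R[0,0])); print("jaw axis az deg",a,"turn to +-y(89.1deg) rad",np.radians([89.1-a,-90.9-a]))
E
```

```text
[[ 0.454 -0.001 -0.891]
 [ 0.891 -0.001  0.454]
 [-0.002 -1.     0.   ]] 0.017
blender [0.51094505 0.33763407 0.10010338] [0.70817674 0.50523143 0.36442041]
cup [0.33790534 0.32918197 0.07519535] [0.40914452 0.40267281 0.09070621]
jaw axis az deg 63.02780774505865 turn to +-y(89.1deg) rad [ 0.4550456  -2.68654706]
```

arm_command --commands '[[0,[0,-2.8,0],0.04],[0,[0,-2.8,0],0.04],[0,[0,-2.8,0],0.04],[0,[0,-2.8,0],0.04],[0,[0,-2.8,0],0.04],[0,[0,-2.8,0],0.04],[0,[0,-2.8,0],0.04],[0,[0,-2.8,0],0.04],[0,[1,-2.8,0],0.04],[0,[1,-2.8,0],0.04],[0,[1,-2.8,0],0.04],[0,[2,-2.1,0],0.015]]' --grip_force 30

```text
clock: 1.3
position: [0.3096, 0.1819, 0.2481]
ee_rot: [0.504, -0.503, -0.496, 0.497]
contact_force: [0.2, 0.2, -0.7]
width: 0.0001
```

arm_command --commands '[[0,[3,0,-1],0],[0,[3,0,-1],0],[0,[3,0,-1],0],[0,[3,0,-1],0],[0,[3,0,-1],0],[0,[3,0,-1],0],[0,[3,0,-1],0],[0,[3,0,-1],0],[0,[3,0,-1],0],[0,[3,0,-1],0],[0,[2,0,0],0],[0,[0,0,0],0]]'

```text
clock: 2.5
position: [0.6332, 0.1831, 0.1468]
ee_rot: [-0.504, 0.504, 0.496, -0.496]
contact_force: [-0.4, 0.5, -0.5]
width: 0.0002
```

```bash
cat > look.py <<'E'
import sys
from h import *
from rig import manip
from scipy.spatial.transform import Rotation as Ro
s=manip.get_state();q=s["ee_rot"];R=Ro.from_quat(np.r_[q[1:],q[0]]).as_matrix()
print(s["clock"],s["position"].round(4),s["contact_force"].round(2),s["width"].round(4),"jaw az",np.degrees(np.arctan2(R[1,0],R[0,0])).round(2))
for n in sys.argv[2:]:
    d=manip.get_image(n); np.savez(f"{n}_{sys.argv[1]}.npz",**d)
    im=d["pixels"][:,:,::-1]
    if n=="top": im=cv2.resize(im[140:270,180:440],None,fx=3,fy=3,interpolation=cv2.INTER_CUBIC)
    if n=="side": im=cv2.resize(im[50:290,200:480],None,fx=2.4,fy=2.4,interpolation=cv2.INTER_CUBIC)
    im=cv2.convertScaleAbs(im,alpha=1.5)
    cv2.imwrite(f"pics/{n}_{sys.argv[1]}.png",im)
E
python3 look.py a side top
```

```text
Traceback (most recent call last):
  File "look.py", line 6, in <module>
    print(s["clock"],s["position"].round(4),s["contact_force"].round(2),s["width"].round(4),"jaw az",np.degrees(np.arctan2(R[1,0],R[0,0])).round(2))
                                                                        ^^^^^^^^^^^^^^^^
AttributeError: 'float' object has no attribute 'round'
```

```bash
sed -i 's/s\["width"\].round(4)/round(s["width"],4)/' look.py; python3 look.py a side top
```

```text
2.5 [0.6332 0.1831 0.1468] [-0.39  0.54 -0.46] 0.0002 jaw az 89.04
```

View pics/side_a.png

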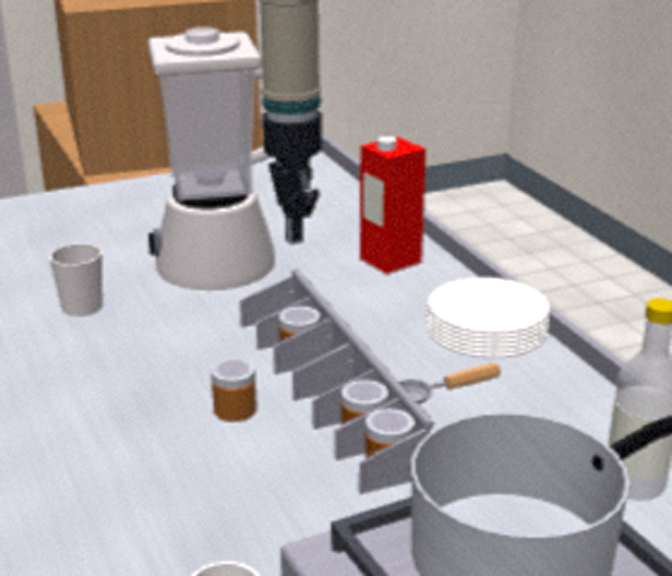

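View pics/top_a.png

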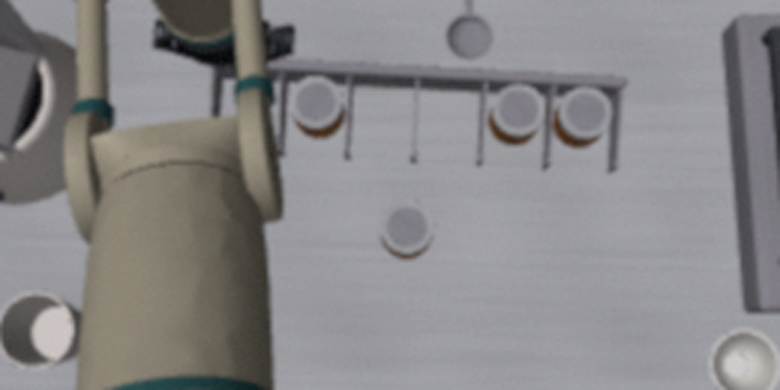

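The side view shows the closed tip at (294,240), above the rail's blender end at (295,275), well clear of the blender. I'll check the camera against the robot at the tip.

```bash
python3 - <<'E'
from h import *
s=dict(np.load("side_a.npz"))
for z in(.1298,.1468):
  p=proj(s,[.6332,.1831,z]);print((p-[200,50])*2.4)
for y in (.181,.112,.043):
  X=[.6425+.0155*(y-.0085),y,.075]; p=proj(s,X); print(X,(p-[200,50])*2.4)
E
```

```text
[293.84650974 241.79788445]
[293.59222783 229.95588423]
[0.64517375, 0.181, 0.075] [303.47110846 278.13987493]
[0.6441042499999999, 0.112, 0.075] [322.54091342 299.50364588]
[0.64303475, 0.043, 0.075] [343.13636324 322.57658624]
```

arm_command --commands '[[0,[1.15,-0.2,0],0],[0,[0,0,-2],0],[0,[0,0,-2],0],[0,[0,0,-0.8],0],[0,[0,0,0],0]]'

```text
clock: 3.1
position: [0.6413, 0.1813, 0.0994]
ee_rot: [0.504, -0.503, -0.495, 0.497]
contact_force: [0.1, -0.4, -0.5]
width: 0.0001
```

arm_command --commands '[[0,[0,0,-0.2],0],[0,[0,0,-0.2],0],[0,[0,0,-0.1],0],[0,[0,0,-0.1],0],[0,[0,0,0],0]]'

```text
clock: 3.6
position: [0.6424, 0.1815, 0.0945]
ee_rot: [-0.504, 0.504, 0.496, -0.496]
contact_force: [0.3, -0.5, -0.1]
width: -0.0
```

arm_command --commands '[[0,[0.2,0,-0.1],0],[0,[0,0,-0.1],0],[0,[0,0,0],0]]'

```text
clock: 3.9
position: [0.6444, 0.1814, 0.0921]
ee_rot: [0.504, -0.504, -0.496, 0.496]
contact_force: [-0.8, 0.2, -0.1]
width: -0.0002
```

arm_command --commands '[[0,[0,0,-0.1],0],[0,[0,0,0],0]]'

```text
clock: 4.1
position: [0.6444, 0.1815, 0.092]
ee_rot: [-0.504, 0.504, 0.496, -0.496]
contact_force: [-0.7, -0.6, 3.5]
width: -0.0003
```

Contact made over gap 1 (3.5 N). I'll press slightly more and slide to gap 2.

arm_command --commands '[[0,[0,0,-0.05],0],[0,[0,0,0],0],[0,[0,0,0],0],[0,[0,-0.7,0],0],[0,[-0.02,-1,0],0]]'

```text
clock: 4.6
position: [0.6451, 0.1661, 0.0919]
ee_rot: [0.504, -0.504, -0.498, 0.495]
contact_force: [-0.2, 4.1, 6.3]
width: -0.0003
```

arm_command --commands '[[0,[-0.02,-1,0],0],[0,[-0.01,-1,0],0],[0,[-0.02,-1,0],0],[0,[-0.02,-1,0],0],[0,[-0.01,-1.2,0],0],[0,[0,0,0],0],[0,[0,0,0],0]]'

```text
clock: 5.3
position: [0.6443, 0.1115, 0.0919]
ee_rot: [-0.503, 0.505, 0.496, -0.495]
contact_force: [-0.5, -0.7, 6.4]
width: -0.0003
```

Over gap 2 and still in contact (6.4 N). On to gap 3.

arm_command --commands '[[0,[-0.01,-1,0],0],[0,[-0.02,-1,0],0],[0,[-0.01,-1,0],0],[0,[-0.02,-1,0],0],[0,[-0.02,-1,0],0],[0,[-0.02,-1,0],0],[0,[-0.01,-0.85,0],0],[0,[0,0,0],0],[0,[0,0,0],0],[0,[0,0,0],0]]'

```text
clock: 6.3
position: [0.6431, 0.0434, 0.0919]
ee_rot: [-0.503, 0.505, 0.497, -0.495]
contact_force: [-0.7, 1.2, 6.4]
width: -0.0001
```

```bash
python3 look.py b side
```

```text
6.3 [0.6431 0.0434 0.0919] [-0.75  1.23  6.36] -0.0001 jaw az 89.08
```

View pics/side_b.png

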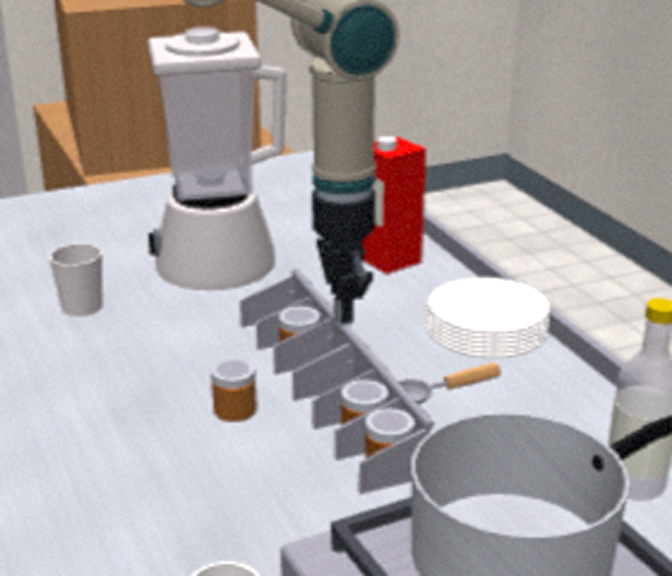

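The tip at (344,320) is on the rail over the third gap, and the loose jar hasn't moved. I'll lift off and go above the jar with the gripper open.

arm_command --commands '[[0,[0,0,2],0],[0,[0,0,3],0],[0,[0,0,3],0],[8.5,[-3,-0.5,0],0],[8.5,[-3,-0.6,0],0],[8.5,[-3,-0.6,0],0],[8.5,[-3,-0.6,0],0],[8.5,[-3,-0.6,0],0],[8.5,[-0.6,0,0],0],[8.5,[0,0,0],0],[8.5,[0,0,0],0]]'

```text
clock: 7.45
position: [0.4876, 0.0147, 0.171]
ee_rot: [-0.503, 0.505, 0.496, -0.496]
contact_force: [0.8, 0.1, -0.8]
width: 0.085
```

```bash
python3 look.py c side wrist
```

```text
7.45 [0.4876 0.0147 0.171 ] [ 0.78  0.06 -0.77] 0.085 jaw az 89.09
```

View pics/side_c.png

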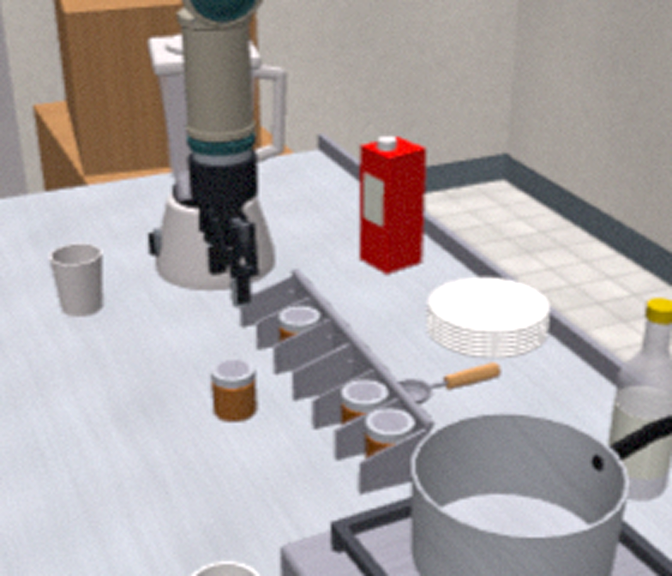

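View pics/wrist_c.png

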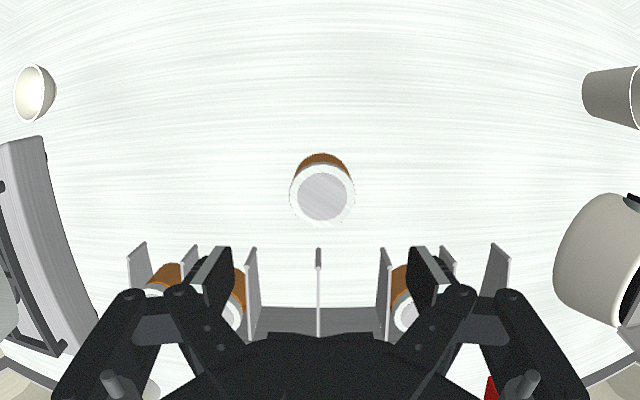

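```bash
cat >> h.py <<'E'
def wray(d,u,v,z):
    K=d["intrinsics"];R=d["R"];t=d["t"]
    x=(u-K[0,2])/K[0,0];y=(v-K[1,2])/K[1,1];th=np.hypot(x,y)
    r=R.T@(np.array([x/th*np.sin(th),y/th*np.sin(th),np.cos(th)])); c=-R.T@t
    return c+r*(z-c[2])/r[2]
E
python3 - <<'E'
from h import *
w=dict(np.load("wrist_c.npz"))
print("lid",wray(w,322,195,.06), -w["R"].T@w["t"])
for u,v in[(137,244),(187,248),(251,248),(318,250),(382,250),(442,248),(497,244)]: print("div front top",wray(w,u,v,.042))
E
```

```text
lid [0.48533417 0.01653925 0.06      ] [0.41480328 0.01586412 0.29610883]
div front top [ 0.54071246 -0.17580189  0.042     ]
div front top [ 0.54263404 -0.11581016  0.042     ]
div front top [ 0.54101225 -0.04994583  0.042     ]
div front top [0.5431384  0.01224681 0.042     ]
div front top [0.54482235 0.07159256 0.042     ]
div front top [0.54590667 0.1319186  0.042     ]
div front top [0.54603536 0.19616404 0.042     ]
```

The wrist view puts the jar at (0.486, 0.0155), agreeing with the other views. It's between the fingers with about 15 mm to spare each side, so I'll lower around it.

arm_command --commands '[[8.5,[0,0.1,-2.5],0],[8.5,[0,0,-2.5],0],[8.5,[0,0,-2.5],0],[8.5,[0,0,-2],0],[8.5,[0,0,-1.5],0],[8.5,[0,0,-1.5],0],[8.5,[0,0,-1.4],0],[8.5,[0,0,0],0]]'

```text
clock: 8.35
position: [0.4859, 0.0161, 0.03]
ee_rot: [0.505, -0.503, -0.495, 0.497]
contact_force: [-0.0, -0.8, 0.0]
width: 0.0848
```

```bash
python3 look.py d side wrist
```

```text
8.35 [0.4859 0.0161 0.03  ] [-0.04 -0.82  0.04] 0.0848 jaw az 89.11
```

View pics/side_d.png

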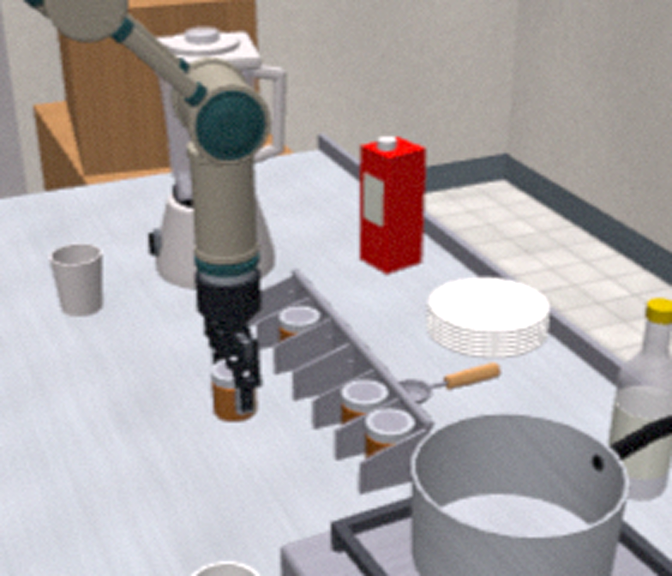

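View pics/wrist_d.png

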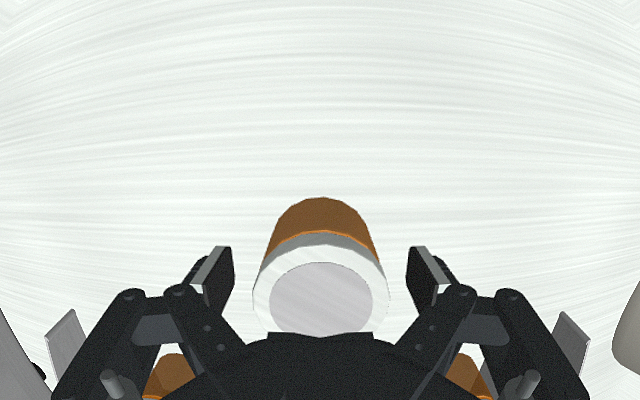

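The jar stands centred between the open pads at wrist pixel (321,300). I'll narrow to 60 mm without gripping, then slide it sideways in line with gap 3.

arm_command --commands '[[6.0,[0,0,0.2],0],[6.0,[0,0,0],0],[6.0,[0,0,0],0],[6.0,[0,0.2,0],0],[6.0,[0,0.3,0],0],[6.0,[0,0.3,0],0],[6.0,[0,0.3,0],0],[6.0,[0,0.3,0],0],[6.0,[0,0.3,0],0]]' --grip_force 20

```text
clock: 9.35
position: [0.4864, 0.0331, 0.0339]
ee_rot: [-0.504, 0.504, 0.496, -0.496]
contact_force: [-0.3, -3.1, 2.3]
width: 0.06
```

arm_command --commands '[[6.0,[0,0.3,0],0],[6.0,[0,0.3,0],0],[6.0,[0,0.3,0],0],[6.0,[0,0.25,0],0],[6.0,[0,0.2,0],0],[6.0,[0,0.1,0],0],[6.0,[0,0,0],0]]'

```text
clock: 10.05
position: [0.4862, 0.0478, 0.0338]
ee_rot: [0.504, -0.504, -0.496, 0.496]
contact_force: [-0.1, -0.9, 1.4]
width: 0.0602
```

```bash
python3 look.py e side wrist
```

```text
10.05 [0.4862 0.0478 0.0338] [-0.12 -0.89  1.44] 0.0602 jaw az 89.09
```

View pics/wrist_e.png

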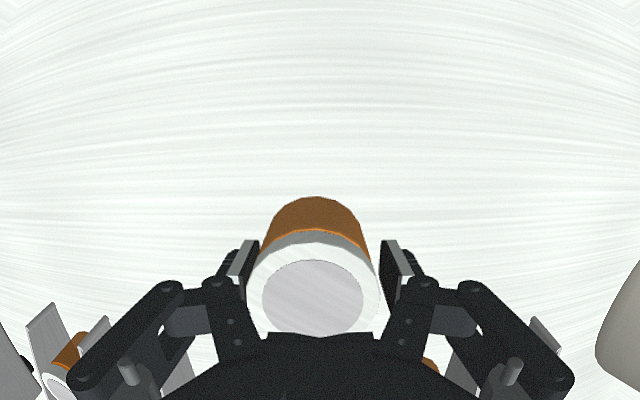

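The jar moved with the fingers and is still upright, with a small gap on the left (+y is right in this view). I'll centre, open, rise, go round in front of the jar and set a 20 mm two-finger fork.

arm_command --commands '[[8.5,[0,-0.3,0],0],[8.5,[0,0,0],0],[8.5,[0,0,0],0],[8.5,[0,0,2],0],[8.5,[0,0,3],0],[8.5,[0,0,3],0],[8.5,[-2,0,0.5],0],[2,[-2.5,0,0],0],[2,[-2,0,0],0],[2,[0,0,0],0],[2,[0,0,0],0]]'

```text
clock: 11.25
position: [0.4219, 0.0445, 0.1191]
ee_rot: [-0.504, 0.504, 0.496, -0.496]
contact_force: [1.2, 0.0, 0.2]
width: 0.0278
```

```bash
python3 look.py f side wrist; python3 - <<'E'
from h import *
s=dict(np.load("side_f.npz"));A=cloud(s)
m=(A[...,2]>.054)&(A[...,2]<.068)&(A[...,0]>.45)&(A[...,0]<.56)&(abs(A[...,1])<.1)
Q=A[m];print(len(Q),(Q.max(0)+Q.min(0))/2,np.ptp(Q,axis=0))
E
```

```text
11.25 [0.4219 0.0445 0.1191] [1.23 0.02 0.21] 0.0278 jaw az 89.09
157 [0.48685751 0.04114608 0.05905067] [0.05411504 0.05635961 0.00982647]
```

View pics/side_f.png

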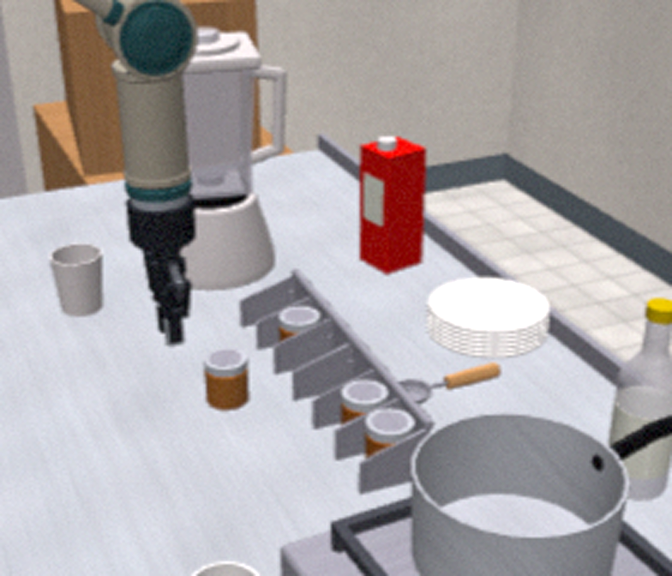

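View pics/wrist_f.png

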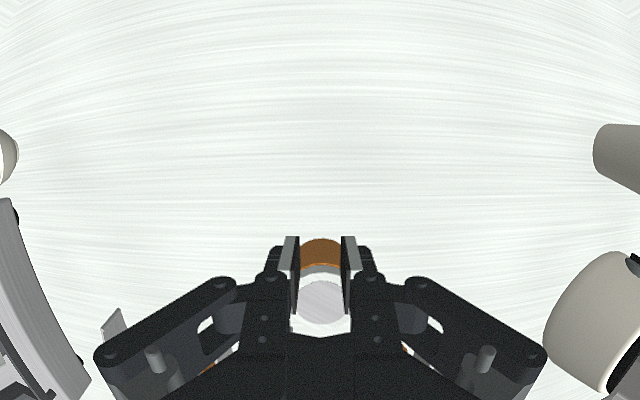

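The jar stands upright at about (0.487, 0.043). The fork is in front of it and lined up, so I'll lower and begin the push.

arm_command --commands '[[2,[0,0,-2],0],[2,[0,0,-2],0],[2,[0,0,-2],0],[2,[0,0,-1.5],0],[2,[0,0,-0.9],0],[2,[0.8,0,0],0],[2,[0.8,0,0],0],[2,[0.4,0,0],0],[2,[0.4,0,0],0],[2,[0.4,0,0],0],[2,[0,0,0],0]]'

```text
clock: 12.45
position: [0.45, 0.0444, 0.0351]
ee_rot: [-0.504, 0.504, 0.496, -0.496]
contact_force: [0.1, 0.3, -0.4]
width: 0.0199
```

arm_command --commands '[[2,[0.4,0,0],0],[2,[0.4,-0.01,0],0],[2,[0.4,-0.01,0],0],[2,[0.4,-0.01,0],0],[2,[0.4,0,0],0],[2,[0.4,-0.01,0],0],[2,[0.4,-0.01,0],0],[2,[0,0,0],0]]'

```text
clock: 13.25
position: [0.4785, 0.0439, 0.0349]
ee_rot: [-0.504, 0.504, 0.496, -0.496]
contact_force: [-0.5, 0.6, -0.2]
width: 0.0198
```

```bash
python3 look.py g side wrist top; python3 - <<'E'
from h import *
s=dict(np.load("side_g.npz"));A=cloud(s)
m=(A[...,2]>.054)&(A[...,2]<.066)&(A[...,0]>.45)&(A[...,0]<.57)&(abs(A[...,1])<.1)
Q=A[m];print(len(Q),(Q.max(0)+Q.min(0))/2,np.ptp(Q,axis=0))
E
```

```text
13.25 [0.4785 0.0439 0.0349] [-0.47  0.6  -0.19] 0.0198 jaw az 89.09
128 [0.50239805 0.03855305 0.05981637] [0.07380483 0.07286228 0.01160911]
```

View pics/side_g.png

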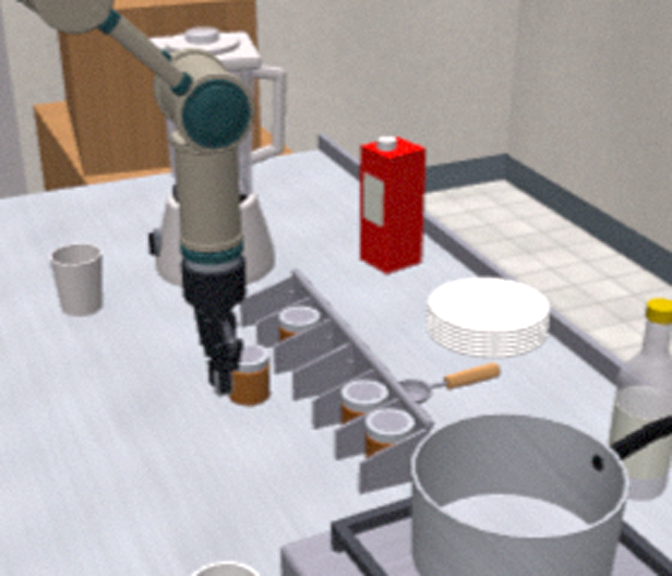

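View pics/wrist_g.png

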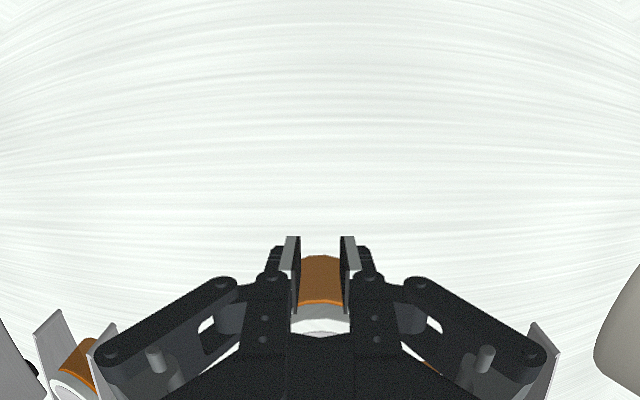

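View pics/top_g.png

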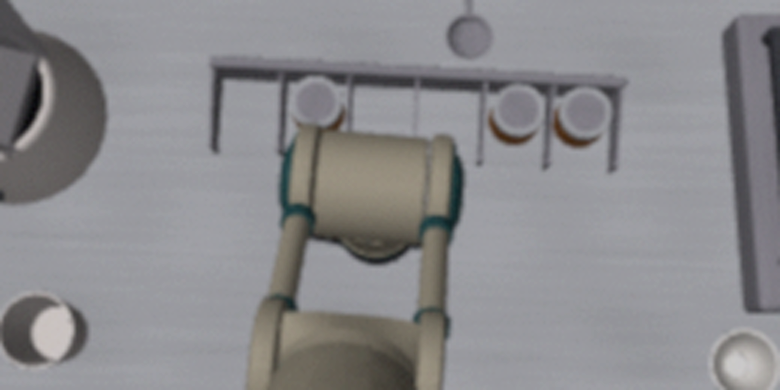

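The side view shows the jar at (250,375), upright, nestled in the fork and in line with gap 3. I'll continue into the gap.

arm_command --commands '[[2,[0.5,0,0],0],[2,[0.5,-0.01,0],0],[2,[0.5,-0.01,0],0],[2,[0.5,-0.01,0],0],[2,[0.5,-0.01,0],0],[2,[0.5,0,0],0],[2,[0.5,-0.01,0],0],[2,[0.5,-0.01,0],0],[2,[0.5,-0.01,0],0],[2,[0.5,0,0],0],[2,[0,0,0],0]]'

```text
clock: 14.5
position: [0.5287, 0.0432, 0.0349]
ee_rot: [-0.503, 0.504, 0.497, -0.496]
contact_force: [0.2, -0.5, -0.9]
width: 0.02
```

arm_command --commands '[[2,[0.5,-0.01,0],0],[2,[0.5,-0.01,0],0],[2,[0.5,-0.01,0],0],[2,[0.5,-0.01,0],0],[2,[0.5,0,0],0],[2,[0.4,-0.01,0],0],[2,[0.4,0,0],0],[2,[0.2,0,0],0],[2,[0,0,0],0]]'

```text
clock: 15.4
position: [0.563, 0.0427, 0.0348]
ee_rot: [-0.504, 0.504, 0.496, -0.496]
contact_force: [0.7, -0.3, -0.2]
width: 0.0198
```

```bash
python3 look.py i side
```

```text
15.4 [0.563  0.0427 0.0348] [ 0.73 -0.3  -0.18] 0.0198 jaw az 89.09
```

View pics/side_i.png

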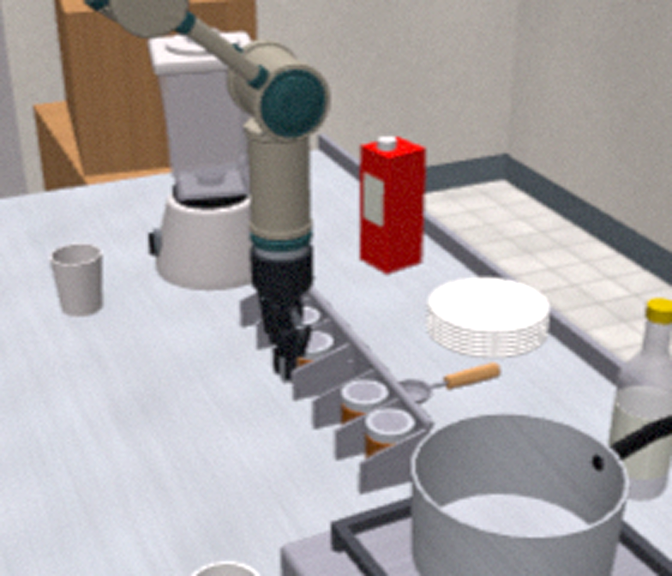

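The jar is inside gap 3, upright at about (312,345). I'll take slow steps to the back and watch the force.

arm_command --commands '[[2,[0.3,0,0],0],[2,[0.3,0,0],0],[2,[0.3,-0.01,0],0],[2,[0.2,0,0],0],[2,[0.1,0,0],0],[2,[0,0,0],0]]'

```text
clock: 16.05
position: [0.5745, 0.0426, 0.0348]
ee_rot: [-0.504, 0.504, 0.496, -0.496]
contact_force: [-1.1, 1.1, 1.1]
width: 0.0196
```

arm_command --commands '[[2,[0.1,0,0],0],[2,[0.1,0,0],0],[2,[0,0,0],0]]'

```text
clock: 16.35
position: [0.5764, 0.0427, 0.0348]
ee_rot: [-0.504, 0.504, 0.496, -0.496]
contact_force: [-1.8, 0.6, 0.2]
width: 0.0198
```

arm_command --commands '[[2,[0.1,0,0],0],[2,[0.1,0,0],0],[2,[0,0,0],0]]'

```text
clock: 16.65
position: [0.5784, 0.0427, 0.0348]
ee_rot: [-0.504, 0.504, 0.496, -0.496]
contact_force: [-2.2, -0.2, 1.6]
width: 0.0203
```

arm_command --commands '[[2,[0.1,0,0],0],[2,[0,0,0],0]]'

```text
clock: 16.85
position: [0.5785, 0.0427, 0.0347]
ee_rot: [0.504, -0.503, -0.496, 0.496]
contact_force: [-4.0, -0.6, 2.6]
width: 0.02
```

arm_command --commands '[[2,[0.1,0,0],0],[2,[0.05,0,0],0],[2,[0,0,0],0]]'

```text
clock: 17.15
position: [0.5786, 0.0427, 0.0347]
ee_rot: [0.505, -0.503, -0.495, 0.497]
contact_force: [-6.7, 0.0, 5.1]
width: 0.0201
```

```bash
python3 look.py j side
```

```text
17.15 [0.5786 0.0427 0.0347] [-6.74  0.    5.06] 0.0201 jaw az 89.11
```

View pics/side_j.png

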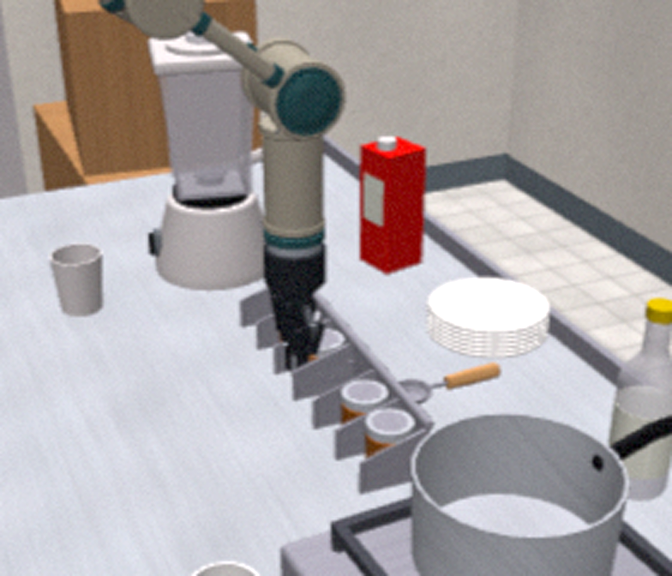

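Travel has stalled at x=0.5786 with rising force (the expected value was about 0.5785), so the jar is home. I'll back straight out and rise.

arm_command --commands '[[2,[-0.5,0,0],0],[2,[-1,0.01,0],0],[2,[-2,0.03,0],0],[2,[-2.5,0.03,0],0],[2,[-3,0.04,0],0],[2,[-3,0,2],0],[2,[-3,0,4],0],[2,[-3,0,4],0],[2,[-3,0,4],0],[2,[-3,0,3],0],[2,[0,0,0],0]]'

```text
clock: 18.3
position: [0.3396, 0.0439, 0.2082]
ee_rot: [-0.502, 0.506, 0.498, -0.494]
contact_force: [0.5, -0.5, -0.4]
width: 0.0203
```

```bash
python3 look.py k side top; python3 - <<'E'
from h import *
rail=np.array([.6425,.0085]);th=-.0155
X=np.array([np.cos(th),np.sin(th)]);Y=np.array([-X[1],X[0]])
for n in("side","top"):
  for tag in ("0","_k"):
    A=cloud(dict(np.load(f"{n}{tag}.npz")))
    for y0 in(.111,.043,-.095,-.164):
      m=(A[...,2]>.055)&(A[...,2]<.066)&(A[...,0]>.575)&(A[...,0]<.635)&(abs(A[...,1]-y0)<.03)
      Q=A[m]
      if len(Q)>20: q=(Q[:,:2].max(0)+Q[:,:2].min(0))/2; print(n,tag,len(Q),q.round(4),"rack x,y mm",((q-rail)@X*1e3+41).round(1),((q-rail)@Y*1e3).round(1))
E
```

```text
18.3 [0.3396 0.0439 0.2082] [ 0.5  -0.45 -0.4 ] 0.0203 jaw az 89.1
side 0 130 [0.6088 0.1109] rack x,y mm 5.7 101.9
side 0 184 [ 0.6084 -0.0953] rack x,y mm 8.5 -104.3
side 0 203 [ 0.6084 -0.1646] rack x,y mm 9.6 -173.6
side _k 124 [0.609  0.1107] rack x,y mm 5.9 101.7
side _k 139 [0.6105 0.0428] rack x,y mm 8.5 33.8
side _k 178 [ 0.6078 -0.0947] rack x,y mm 7.9 -103.8
side _k 201 [ 0.608  -0.1632] rack x,y mm 9.2 -172.2
top 0 237 [0.6091 0.1095] rack x,y mm 6.1 100.5
top 0 234 [ 0.6089 -0.0939] rack x,y mm 8.9 -102.9
top 0 234 [ 0.6091 -0.1637] rack x,y mm 10.3 -172.7
top _k 232 [0.6089 0.1094] rack x,y mm 5.9 100.4
top _k 226 [0.6119 0.04  ] rack x,y mm 9.9 31.0
top _k 241 [ 0.6089 -0.094 ] rack x,y mm 9.0 -103.0
top _k 232 [ 0.608  -0.1635] rack x,y mm 9.1 -172.5
```

View pics/side_k.png

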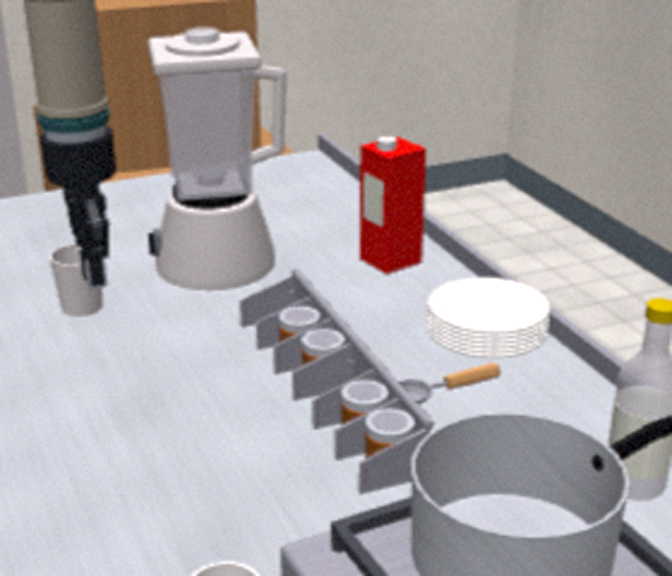

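View pics/top_k.png

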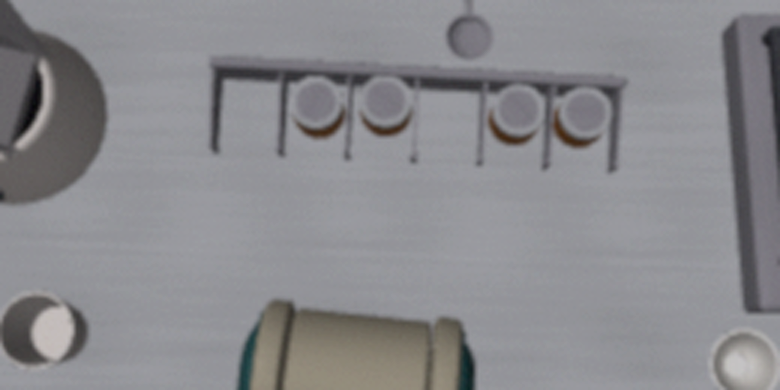

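The jar sits at the back of gap 3 (top view (385,103)), at least as deep as the stored jars. The stored jars, cup, bowl and spoon are where they were, and the arm is clear of everything.

```bash
python3 -c "
from rig import manip; print(manip.sign_off())"
```

```text
the job is handed in; nothing more can be done
None
```

I ran a closed fingertip along the rail from the blender's end and stopped at the third gap. I then slid the jar over the counter into that gap, all the way to the back. The job was handed in at about 18 s of the 64 s allowed.

- **Rail:** The force readings showed contact over all three gaps: 3.5 N at gap 1, then 6.4 N at gaps 2 and 3. The tip stayed pressed on the rail between them.
- **Jar:** I moved it sideways between open fingers, without gripping it, until it lined up with gap 3. Then I pushed it in with a two-finger fork. Travel stopped at x = 0.5786 m, where I expected 0.5785 m, and the force then rose to about 7 N.
- **Final checks:** With the arm clear, the jar stands upright in gap 3. The stored jars measured within about 1 mm of where they started. The cup and spoon looked undisturbed in the last pictures, as did the part of the bowl in view; I judged those by eye and did not measure them.
- **Disagreements:** The cameras put the pushed jar at rack x of about 8.5–10 mm, not the nominal 12.5 mm. They read the stored jars low as well, at 6–10 mm, so I take this as camera bias and relied on where the push stopped. The wrist camera also placed the divider fronts about 17 mm nearer the robot than the other views. I used its sideways readings and its jar position, which matched the other cameras.

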